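# Turn the sugar box insert the right way round and close the box

## Robot

A 6-joint arm with a two-finger parallel gripper is mounted at the origin on the work surface. World frame = base frame: x ahead of the robot, y to its left, z up, the work surface at z = 0. Lengths are in m, angles in rad, forces in N, time in s.
With the tool pointing down it reaches from about 0.25 to 0.775 m from the base axis. Payload 8.9 kg.
Tool frame: the origin (TCP) lies on the centre line of the jaws, within the pads' length; the fingertips stand 17 mm ahead of it and the grasp point (between the pads) lies 2 mm behind it; z points along the fingers, y is the line along which they close (so a half turn about z gives the same grasp; the last joint's range is limited). The gripper opens to 85 mm and grips with 20 to 120 N. Pads are 22 mm wide; open, the fingers measure 114 mm over their backs; the gripper's body (76 mm by 85 mm) begins 54 mm behind the grasp point. The pads swing forward as they close: fully open they stand 13 mm farther back than shut.
Start: joints at [-1.41, 0.291, -0.153, 1.127, 0, 1.431], TCP at [0.155, -0.502, 0.248] pointing down, gripper open.
Joint ranges: [-2.52, 2.52], [-0.91, 1.74], [-1.3, 1.37], [-1.96, 2.02], [-1.52, 1.47], [-3.14, 3.14]. Speed limits (rad/s): [2.22, 2.22, 2.79, 3.14, 3.14, 3.14].

## Interface

Orientations are given as [roll, pitch, yaw] about the fixed x, y, z axes, in that order (R = Rz(yaw) Ry(pitch) Rx(roll)).
In Python, from station import read_state, camera, calibration, finish_job gives the robot as it stands.
- The arm moves only by the tool move_arm, never from a script. Its argument "deltas" is one flat list of numbers, 7 for each row, row after row: the turn, a rotation vector about the tool's x, y, z in rad, then the shift along the tool's x, y, z in cm, then the finger opening in cm, from 0 to 8.54. A call has 1 to 20 rows; each row is the pose to reach, as a shift and turn from the pose commanded when the call began, along the tool's axes at that moment; what a row does not reach only later rows make up. A row lasts 1/12 s, in which the tool goes at most 41.7 mm and 7.16 degrees, less where a joint would pass 70% of its speed; a pose out of reach is approached as far as the arm can. A call with a gripper value outside its range is refused whole. The fingers move at their own pace and stop on an object; "newtons" is the grip in N (left out, the last holds). Time passes only in rows, so rows that repeat a pose let the fingers close. It gives the time, the measured TCP pose, the force, the opening and the grip force at its end, in the units of the state.
- read_state(): the state, without advancing time (a new reading comes with each control period).
- camera(name): name is "scene" or "side" or "wrist"; returns the picture (384x512x3 uint8, blue, green, red); there is no depth.
- calibration(name): a dict with "mtx" (3x3 intrinsics, pixels), "R" (3x3) and "t" (3): a world point X has camera coordinates R X + t; the wrist camera has in their place "T_tool_cam" (4x4, takes a point from camera to tool coordinates, whose origin is the TCP and whose axes are the flange's). Camera axes: x right, y down, z forward; pixel columns grow to the right and rows downward; lengths in m; the calibration is good to about 2 mm. A picture is of the moment at which its call begins: read the wrist's pose just before it. calibration takes no time and is no camera call.
- finish_job(): hands the job in; it is judged then, once.
The state is a dict: "time_s": time; "joint_pos": joint angles; "qvel": joint speeds; "tau": joint torques, N m; "tcp_pos": TCP position; "orientation": TCP orientation; "force": force on the tool from outside, world axes, zero at the start; "wrist_torque": the same for the moment, N m; "gripper_width": opening from 0.0 (shut) to 1.0 (fully open); "finger_force": force on a finger pad.
Only numpy, scipy, OpenCV 4.12 (cv2) and the standard library are available. Lean on these libraries where they do the work, as an engineer would, in place of code of your own. Each camera call takes 0.05 s, during which the arm holds its last target. There are 200 camera calls.

## Task

The insert of the wooden sugar box was put back the wrong way round. Lift it out, turn it half a turn so that its spoon notch lines up with the notch in the box's end wall, and set it fully home; then put the wooden lid on and press it down until it sits level on the rim all round. Set both parts down without dropping them and leave the coffee things standing where they are.

Things in the scene. Friction and masses are not known exactly. Their poses are not given: they have to be found in the camera images.
- sugarbox: Open sugar box of pale wood on non-slip feet (does not shift): 189 mm long (its x), 121 mm wide (its y), 66 mm high; walls 9 mm, floor 6 mm, inside 171 x 103 mm. Origin: centre of its underside, z up. Its +x end wall has a spoon notch, the other end is plain. Four soft black silicone pads near the inner corners, in the top 8 mm of the box, stand 3.5 mm out of the long walls and grip the lid's plug.
- box_notch (a point): Middle of the sill of the box's spoon notch, a slot 20 mm wide, open at the top: 90 mm to +x, 20 mm to +y, 36 mm up in the box's frame. Axes as the box.
- insert_grip (a point): Middle of the grip bar of the loose white insert: the bar is 50 mm long (along x), 14 mm thick (along y), top 16 mm above this point, foot on the insert's floor 30 mm below it. Over 30 mm of free space on both sides. On the insert's centre line, 34 mm above its underside. Axes: x towards the end with its spoon notch, z up. Right way round they agree with the box's; at the start they are half a turn off.
- insert: The insert (0.2 kg), a white tray 168 x 100 mm at the top (1.5 mm clearance all round in the box), tapering to 162 x 94 mm at its foot; cut corners, walls 44 mm high. Origin: centre of its underside; axes as insert_grip. Home: origin 6 mm above the box's underside (its top then 16 mm below the box's rim), insert_grip 40 mm above the box's underside.
- insert_notch (a point): Middle of the sill of the insert's own spoon notch, 18 mm wide, open at the top, in its +x end wall: 82 mm to +x, 20 mm to +y of the insert's centre, 28 mm above its underside. It ends the blue-lined spoon channel, the +y half of the insert; the -y half has two compartments. When right it lies 8 mm inward of the box's notch.
- lid_handle (a point): Middle of the lid's bar handle: 70 mm long (along the lid's x, its long side), 14 mm thick, 16 mm high, on two 10 mm posts over the middle of the board; its top is 8 mm above this point, the board's upper face 26 mm below it, the plug's underside 45 mm below it. With the lid seated on the box this point is 101 mm above the box's underside. Axes as the lid, z up.
- lid: The loose wooden lid (0.2 kg): board 189 x 121 x 9 mm, under it a plug frame 10 mm deep, 168 x 100 mm, with rounded, tapered corners; fits either way round. Origin: centre of the plug's underside, on which it lies at the start. Seated: origin 56 mm above the box's underside. Merely laid on, it stays about 6 mm proud on the silicone pads; a push of about 6 to 12 N brings it past them and they then hold it.
- cup_a: White lidded porcelain cup, 76 mm wide, 83 mm high, on the tray. Origin: centre of its foot.
- cup_b: The second white lidded porcelain cup on the tray, like cup_a.
- sugar_bowl: Closed glass sugar bowl with a steel knob, 90 mm wide, 80 mm high, on the tray. Origin: centre of its foot.
- tray: Round aluminium serving tray, 270 mm wide, rim 18 mm high, carrying the cups and the sugar bowl. Origin: centre of its underside.
- cezve: Steel cezve, 82 mm wide, 72 mm high, with a long black handle rising along its +y to 105 mm high, 170 mm out; it stands on a 96 mm wide, 9 mm thick wooden coaster. Origin: centre of its foot.
- spoon_rest: Grey hard silicone spoon rest with a spoon in it: a dish 96 mm wide, 14 mm high, with a tongue to its -x, 130 mm long to the spoon's end. Origin: centre of the dish's underside.
Things that resemble listed ones, but are neither listed nor needed, are in the scene too. What is shaped like the lid but orange is not meant.

How it is judged:
On the way, in this order (a step that is already met when the one before it is completed fails the run):
1. the insert is lifted clear: its underside is above the rim of the box (z of insert in the frame of sugarbox above 0.066 m), for 0.1 s.
2. the insert is fully home in the box, turned half a turn: the two notches meet (z of insert in the frame of sugarbox below 0.0085 m and horizontal distance between insert_notch and box_notch below 0.013 m and angle between insert's own z axis and vertical below 0.03 rad), for 0.2 s.
3. the lid is pressed down on the box, level, its board on the rim (z of lid in the frame of sugarbox between 0.053 and 0.058 m and horizontal distance between lid and sugarbox below 0.005 m and angle between lid's own z axis and vertical below 0.02 rad), for 0.2 s.
At the end, for the whole second after the job is handed in: The insert lies flat and fully home in the box (within 2.5 mm of its floor, tilt under 0.03 rad) with its spoon notch at the box's notch (sill points at most 13 mm apart in plan, 8 mm when exact); the lid sits on the rim within 2 mm, centred within 5 mm, level within 0.02 rad, and at rest (all of step 2 and all of step 3 and linear speed of lid below 0.02 m/s); the robot touches nothing.
It fails at once if the insert is dropped (falls faster than 0.5 m/s out of the fingers) (linear speed of insert above 0.5 m/s and contact force between the fingers and insert below 0.05 N).
It fails at once if the lid is dropped (falls faster than 0.5 m/s out of the fingers) (linear speed of lid above 0.5 m/s and contact force between the fingers and lid below 0.05 N).
It fails at once if a cup, the sugar bowl, the tray, the cezve or the spoon rest is shifted by more than 20 mm (distance of any of cup_a, cup_b, sugar_bowl, tray, cezve, spoon_rest from where it was at the start of the episode above 0.02 m).
It also fails if it takes over 53 s, if anything falls off the work surface, if the arm or the gripper's body presses on something with over 40 N, if the wrist force passes 120 N, or if a joint passes its speed limit or range.

## Working session

There is one attempt and no reset: what is moved stays moved. The work goes in short steps, Python scripts to look and compute and a tool call to move; the robot and the scene stay as the last step left them, time stands still between calls to the robot, and variables do not carry over. Pictures are saved under pics/ and viewed, at most 10 in all, crops included, and the job is handed in when it is done.

Besides the shell and the picture viewer there is one more tool, called after "Emit:" as name(argument=value, ...) on one line, values as JSON. move_arm: Moves the arm, as the interface text tells. Its arguments: {"type":"object","properties":{"deltas":{"type":"array"},"newtons":{"type":"number"}},"required":["deltas"]}

```bash
mkdir -p pics; ls; python3 - <<'E'
from station import *
import cv2,numpy as np
for n in("scene","side"):
    cv2.imwrite(f"pics/{n}0.png",camera(n)); c=calibration(n); print(n,np.array(c["mtx"]).round(1).tolist(),np.array(c["R"]).round(3).tolist(),np.array(c["t"]).round(3).tolist())
s=read_state();print(s["time_s"],s["tcp_pos"],s["orientation"]);print(calibration("wrist"))
E
```

```text
pics
scene [[429.2, 0.0, 261.7], [0.0, 429.2, 196.0], [0.0, 0.0, 1.0]] [[0.727, 0.687, 0.005], [0.537, -0.563, -0.628], [-0.429, 0.46, -0.778]] [-0.358, -0.254, 1.581]
side [[376.2, 0.0, 255.1], [0.0, 376.2, 187.3], [0.0, 0.0, 1.0]] [[-0.897, -0.442, -0.017], [-0.223, 0.483, -0.847], [0.382, -0.756, -0.532]] [0.467, 0.173, 1.171]
0.1 [ 0.15497991 -0.50121291  0.24779856] [-3.14043171e+00 -1.52884945e-04  2.99800681e-01]
{'mtx': array([[328.36139758,   0.        , 254.12136556],
       [  0.        , 328.36139758, 194.29819741],
       [  0.        ,   0.        ,   1.        ]]), 'T_tool_cam': array([[ 2.23099658e-04, -9.48595462e-01, -3.16491072e-01,
         8.19154625e-02],
       [ 9.99999827e-01,  3.83677658e-04, -4.45052887e-04,
        -4.32597980e-05],
       [ 5.43605703e-04, -3.16490919e-01,  9.48595384e-01,
        -1.26028487e-01],
       [ 0.00000000e+00,  0.00000000e+00,  0.00000000e+00,
         1.00000000e+00]])}
```

View pics/scene0.png

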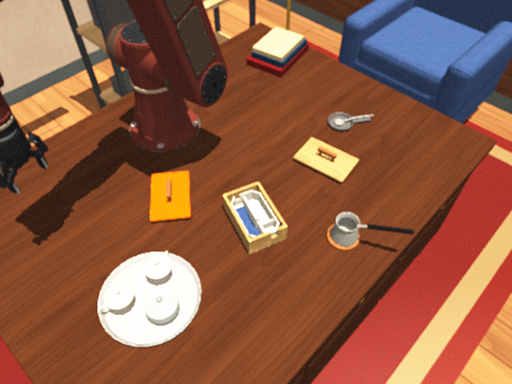

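View pics/side0.png

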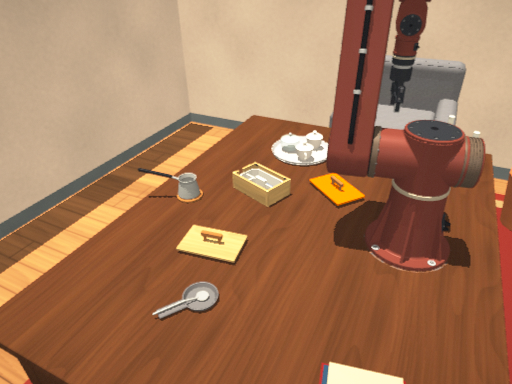

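Scene picture: the pale box with the white insert is at (254,216), with the blue channel on the left. The wooden lid is at (326,160). The orange look-alike at (170,195) is not meant. The cezve is at (346,230) and the tray at (150,297). I'll check the box and lid in one close crop.

```bash
python3 - <<'E'
import cv2
a=cv2.imread("pics/scene0.png")
c=a[130:260,215:365]
cv2.imwrite("pics/crop1.png",cv2.resize(c,None,fx=4.6,fy=4.6,interpolation=cv2.INTER_CUBIC))
E
```

```text
(no output)
```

View pics/crop1.png

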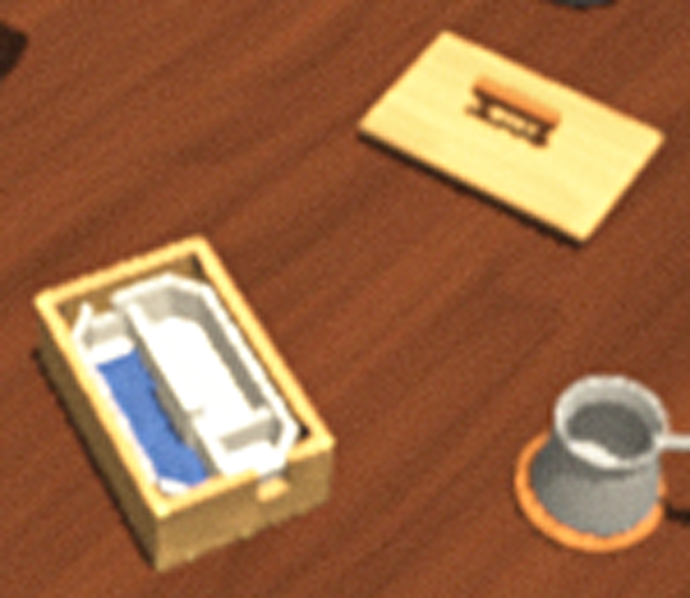

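The crop shows the box's rim corners at (38,298), (203,240), (333,440) and (157,513). Its notch is in the lower end at (270,490), and the insert's notch is in the far upper-left end. The lid's board corners are (447,32), (663,137), (580,240) and (360,130), with an orange-brown handle at (515,98).

```bash
cat > h.py <<'E'
from station import *
import numpy as np, cv2
from scipy.optimize import least_squares
from scipy.spatial.transform import Rotation as Ro
def cam(n,s=None):
    c=calibration(n); K=np.array(c["mtx"])
    if n!="wrist": return K,np.array(c["R"]),np.array(c["t"]).ravel()
    s=s or read_state(); T=np.eye(4); T[:3,:3]=Ro.from_euler("xyz",s["orientation"]).as_matrix(); T[:3,3]=s["tcp_pos"]
    W=np.linalg.inv(T@np.array(c["T_tool_cam"])); return K,W[:3,:3],W[:3,3]
def proj(C,X):
    K,R,t=C; p=(np.atleast_2d(X)@R.T+t)@K.T; return p[:,:2]/p[:,2:]
def fit(C,pts,uv,x0):   # pts: local xyz (z above table); solve x,y,yaw
    pts=np.array(pts,float); uv=np.array(uv,float)
    def w(p):
        c,s=np.cos(p[2]),np.sin(p[2]); return np.c_[p[0]+c*pts[:,0]-s*pts[:,1],p[1]+s*pts[:,0]+c*pts[:,1],pts[:,2]]
    r=least_squares(lambda p:(proj(C,w(p))-uv).ravel(),x0,x_scale=[.1,.1,1]); return r.x,r.fun.reshape(-1,2)
E
python3 - <<'E'
from h import *
C=cam("scene"); cr=lambda l:np.array(l)/4.6+[215-.4,130-.4]
a,b=.0945,.0605
for nm,l,z,y0 in(("box",[(38,298),(203,240),(333,440),(157,513)],.066,-.8),("lid",[(447,32),(663,137),(580,240),(360,130)],.019,0)):
  P=[(-a,-b,z),(-a,b,z),(a,b,z),(a,-b,z)] if nm=="box" else [(-a,b,z),(a,b,z),(a,-b,z),(-a,-b,z)]
  for y in(y0,y0+1.5,y0+3,y0-1.5):
    p,r=fit(C,P,cr(l),[.5,0,y]); print(nm,p.round(4),abs(r).max().round(2))
def pl(uv,z):
    K,R,t=C; d=R.T@np.linalg.solve(K,[*uv,1]); o=-R.T@t; return o+d*(z-o[2])/d[2]
print("lid handle top",pl(cr([(515,95)])[0],.053))
print("cezve",pl(cr([(612,420)])[0],.08))
print("restdish",pl((340,121),.014),"orange",pl((170,195),.02),"tray",pl((150,297),.01))
E
```

```text
box [ 0.5382 -0.0814 -0.3597] 0.92
box [ 0.5382 -0.0814 -0.3597] 0.92
box [ 0.5382 -0.0814 -0.3597] 0.92
box [ 0.5382 -0.0814 -0.3597] 0.92
lid [0.5379 0.2685 0.1304] 0.97
lid [0.5379 0.2685 0.1304] 0.97
lid [0.5379 0.2685 0.1304] 0.97
lid [0.5379 0.2685 0.1304] 0.97
lid handle top [0.53418862 0.27161476 0.053     ]
cezve [0.76655474 0.06557692 0.08      ]
restdish [0.45544083 0.46070819 0.014     ] orange [ 0.28225233 -0.19810351  0.02      ] tray [ 0.51109681 -0.45316464  0.01      ]
```

```bash
cat >> h.py <<'E'
def delta(x,y,z,yaw):
    s=read_state(); R=Ro.from_euler("xyz",s["orientation"]); G=Ro.from_euler("xyz",[np.pi,0,yaw])
    print("t",round(s["time_s"],2),"j6",s["joint_pos"][5].round(2),"F",np.round(s["force"],1),"rot",(R.inv()*G).as_rotvec().round(3),"cm",(100*R.inv().apply(np.array([x,y,z])-s["tcp_pos"])).round(2))
E
python3 -c "
from h import *
delta(.538,-.081,.27,2.78)"
```

```text
t 0.1 j6 1.43 F [ 0.6 -0.3 -0. ] rot [-0.00e+00 -2.00e-03 -2.48e+00] cm [ 49.   -28.84  -2.18]
```

Emit:
move_arm(deltas=[0,0,-0.12,2.4,-1.4,-0.1,8.5,0,0,-0.24,4.9,-2.9,-0.2,8.5,0,0,-0.37,7.4,-4.3,-0.3,8.5,0,0,-0.5,9.8,-5.8,-0.4,8.5,0,0,-0.62,12.2,-7.2,-0.5,8.5,0,0,-0.74,14.7,-8.6,-0.6,8.5,0,0,-0.87,17.2,-10.1,-0.8,8.5,0,0,-1.0,19.6,-11.5,-0.9,8.5,0,0,-1.12,22,-13,-1,8.5,0,0,-1.24,24.5,-14.4,-1.1,8.5,0,0,-1.36,27,-15.9,-1.2,8.5,0,0,-1.49,29.4,-17.3,-1.3,8.5,0,0,-1.61,31.8,-18.7,-1.4,8.5,0,0,-1.74,34.3,-20.2,-1.5,8.5,0,0,-1.86,36.8,-21.6,-1.6,8.5,0,0,-1.98,39.2,-23.1,-1.8,8.5,0,0,-2.11,41.6,-24.5,-1.9,8.5,0,0,-2.23,44.1,-26,-2,8.5,0,0,-2.36,46.5,-27.4,-2.1,8.5,0,0,-2.48,49,-28.84,-2.2,8.5])

```text
time_s: 1.77
tcp_pos: [0.5386, -0.0801, 0.2701]
orientation: [-3.141, -0.001, 2.786]
force: [0.2, -0.4, 0.6]
gripper_width: 0.995
finger_force: 0.0
```

```bash
python3 - <<'E'
from h import *
import time
s=read_state(); I=camera("wrist"); cv2.imwrite("pics/w1.png",I); C=cam("wrist",s); np.save("w1.npy",np.r_[s["tcp_pos"],s["orientation"]])
print(s["tcp_pos"],s["orientation"],s["joint_pos"].round(2),s["qvel"].round(2)); 
cv2.imwrite("pics/w1b.png",cv2.resize(I,None,fx=1.5,fy=1.5,interpolation=cv2.INTER_CUBIC)); 
delta(.538,-.081,.27,2.78)
E
```

```text
[ 0.53858277 -0.0800581   0.27007859] [-3.14147104e+00 -5.67452063e-04  2.78608136e+00] [-0.28  0.32 -0.06  1.2  -0.    0.07] [ 0.58  0.37  0.55  0.18 -0.   -0.9 ]
t 1.82 j6 0.07 F [-0.5  3.8 -1.6] rot [0.002 0.001 0.017] cm [ 0.19 -0.49  0.  ]
```

View pics/w1b.png

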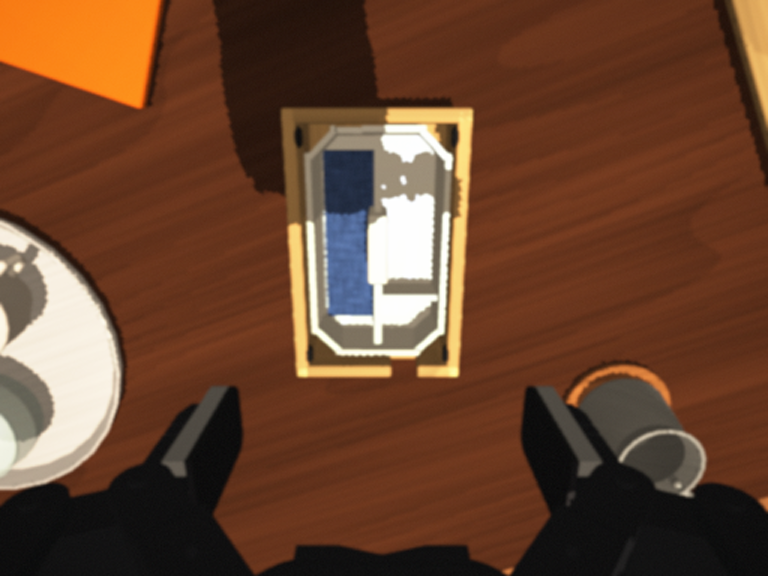

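The wrist view shows the box rim corners at (282,108), (472,107), (459,377) and (297,377), with the box notch at the bottom (404,370). The grip bar runs from (378,207) to (377,283). The insert's blue channel is on the left and its notch is at the top.

```bash
python3 - <<'E'
from h import *
v=np.load("w1.npy"); C=cam("wrist",{"tcp_pos":v[:3],"orientation":v[3:]})
a,b,z=.0945,.0605,.066; q=lambda l:(np.array(l)+.5)/1.5-.5
p,r=fit(C,[(-a,-b,z),(-a,b,z),(a,b,z),(a,-b,z)],q([(282,108),(472,107),(459,377),(297,377)]),[.53,-.08,-.36]); print("box",p.round(4),r.round(2).tolist())
p2,r=fit(C,[(-.025,-.007,.056),(-.025,.007,.056),(.025,.007,.056),(.025,-.007,.056)],q([(367.5,207),(386.5,207),(388,284),(368,284)]),[.53,-.08,-.36]); print("bar",p2.round(4),r.round(2).tolist())
delta(p2[0],p2[1],.20,p[2]+np.pi)
E
```

```text
box [ 0.5395 -0.0827 -0.3536] [[-0.91, -0.01], [0.81, 0.43], [-0.16, -0.34], [0.28, -0.14]]
bar [ 0.5364 -0.0816 -0.3455] [[-0.39, 2.53], [0.47, 2.4], [-0.25, -2.76], [0.16, -2.64]]
t 1.82 j6 0.07 F [-0.5  3.8 -1.6] rot [0.002 0.001 0.009] cm [ 0.33 -0.62  7.  ]
```

Emit:
move_arm(deltas=[0,0,0,0,0,2,3,0,0,0,0,0,4,3,0,0,0,0,0,6,3,0,0,0,0,0,8,3,0,0,0,0,0,9,3,0,0,0,0,0,9,3,0,0,0,0,0,9,3])

```text
time_s: 2.4
tcp_pos: [0.5378, -0.0813, 0.1804]
orientation: [-3.142, -0.001, 2.78]
force: [-0.1, -0.9, -0.0]
gripper_width: 0.35
finger_force: 0.0
```

```bash
python3 - <<'E'
from h import *
s=read_state(); I=camera("wrist"); cv2.imwrite("pics/w2.png",I); np.save("w2.npy",np.r_[s["tcp_pos"],s["orientation"]])
print(s["tcp_pos"],s["orientation"],s["qvel"].round(2))
cv2.imwrite("pics/w2b.png",cv2.resize(I[60:340,100:420],None,fx=2.1,fy=2.1,interpolation=cv2.INTER_CUBIC))
delta(.539,-.0825,.044,2.7876)
E
```

```text
[ 0.53784629 -0.08134051  0.18037211] [-3.14153358e+00 -7.98883712e-04  2.77964882e+00] [ 0.   -0.02  0.03  0.01  0.   -0.  ]
t 2.45 j6 0.08 F [-0.3 -0.3 -0.5] rot [ 0.     0.001 -0.008] cm [-0.08 -0.07 13.71]
```

View pics/w2b.png

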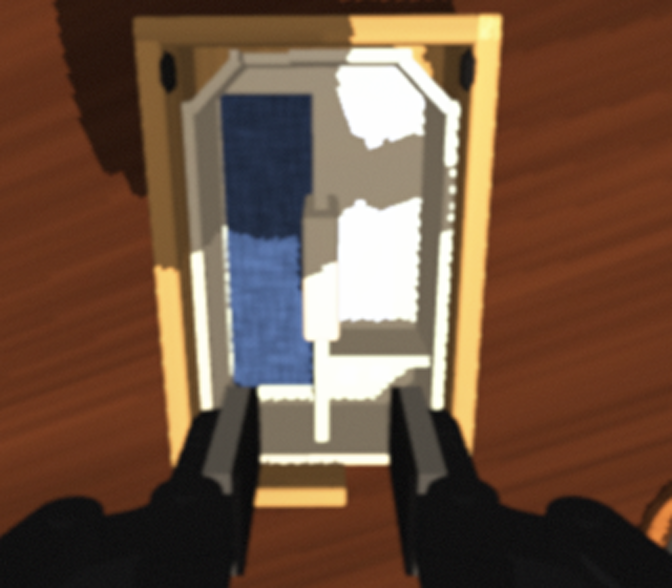

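The rim's far corners are at (134,17) and (502,14). The bar's top face is at x 303–338, y 212–340 (its end face shows above), and the near rim edge is at y=505.

```bash
python3 - <<'E'
from h import *
v=np.load("w2.npy"); C=cam("wrist",{"tcp_pos":v[:3],"orientation":v[3:]})
a,b,z=.0945,.0605,.066; q=lambda l:(np.array(l)+.5)/2.1-.5+[100,60]
p,r=fit(C,[(-a,-b,z),(-a,b,z)],q([(134,17),(502,14)]),[.53,-.08,-.36]); print("box",p.round(4),r.round(2).tolist())
print("near edge pred crop y",((proj(C,[[p[0]+a*np.cos(p[2]),p[1]+a*np.sin(p[2]),z]])-[100,60])*2.1).round(1))
p2,r=fit(C,[(-.025,-.007,.056),(-.025,.007,.056),(.025,.007,.056),(.025,-.007,.056)],q([(303,213),(339,213),(339,340),(304,340)]),[.53,-.08,-.36]); print("bar",p2.round(4),r.round(2).tolist())
E
```

```text
box [ 0.5393 -0.0828 -0.3541] [[-0.87, 0.08], [0.87, 0.06]]
near edge pred crop y [[322.2 506. ]]
bar [ 0.5382 -0.0822 -0.3595] [[-0.41, 0.59], [0.43, 0.55], [0.13, -0.66], [-0.14, -0.62]]
```

Emit:
move_arm(deltas=[0,0,-0.004,-0.03,-0.03,1.5,3,0,0,-0.008,-0.05,-0.06,3.5,3,0,0,-0.008,-0.05,-0.06,5.5,3,0,0,-0.008,-0.05,-0.06,7.5,3,0,0,-0.008,-0.05,-0.06,9.5,3,0,0,-0.008,-0.05,-0.06,11.5,3,0,0,-0.008,-0.05,-0.06,13,3,0,0,-0.008,-0.05,-0.06,13.6,3,0,0,-0.008,-0.05,-0.06,13.6,3], newtons=40)

```text
time_s: 3.2
tcp_pos: [0.5382, -0.0821, 0.0441]
orientation: [-3.142, -0.001, 2.788]
force: [-0.7, -0.7, 0.7]
gripper_width: 0.349
finger_force: 0.0
```

```bash
python3 -c "
from h import *
delta(.5386,-.0824,.044,2.787)"
```

```text
t 3.2 j6 0.07 F [-0.7 -0.7  0.7] rot [-0.    -0.001  0.001] cm [-0.05 -0.01  0.01]
```

Good pose. Close on the bar.

Emit:
move_arm(deltas=[0,0,0,0,0,0,2,0,0,0,0,0,0,1,0,0,0,0,0,0,0.5,0,0,0,0,0,0,0.5,0,0,0,0,0,0,0.5,0,0,0,0,0,0,0.5], newtons=40)

```text
time_s: 3.7
tcp_pos: [0.5394, -0.0824, 0.0458]
orientation: [3.141, 0.003, 2.788]
force: [-0.6, 0.6, 7.1]
gripper_width: 0.158
finger_force: 40.6
```

Emit:
move_arm(deltas=[0,0,0,0,0,-0.5,0.5,0,0,0,0,0,-1.5,0.5,0,0,0,0,0,-3,0.5,0,0,0,0,0,-5,0.5,0,0,0,0,0,-7,0.5,0,0,0,0,0,-9,0.5,0,0,0,0,0,-11,0.5,0,0,0,0,0,-12,0.5,0,0,0,0,0,-12,0.5,0,0,0,0,0,-12,0.5])

```text
time_s: 4.53
tcp_pos: [0.5383, -0.0821, 0.1645]
orientation: [3.142, 0.001, 2.788]
force: [0.4, -0.2, -2.8]
gripper_width: 0.155
finger_force: 39.9
```

Emit:
move_arm(deltas=[0,0,-0.04,0,0,0,0.5,0,0,-0.12,0,0,0,0.5,0,0,-0.22,0,0,0,0.5,0,0,-0.32,0,0,0,0.5,0,0,-0.42,0,0,0,0.5,0,0,-0.52,0,0,0,0.5,0,0,-0.62,0,0,0,0.5,0,0,-0.72,0,0,0,0.5,0,0,-0.82,0,0,0,0.5,0,0,-0.92,0,0,0,0.5,0,0,-1.02,0,0,0,0.5,0,0,-1.12,0,0,0,0.5,0,0,-1.22,0,0,0,0.5,0,0,-1.32,0,0,0,0.5,0,0,-1.42,0,0,0,0.5,0,0,-1.52,0,0,0,0.5,0,0,-1.62,0,0,0,0.5])

```text
time_s: 5.95
tcp_pos: [0.5372, -0.0818, 0.1626]
orientation: [3.139, -0.0, -1.87]
force: [-0.7, -1.0, -3.1]
gripper_width: 0.156
finger_force: 39.8
```

Emit:
move_arm(deltas=[0,0,-0.1,0,0,0,0.5,0,0,-0.2,0,0,0,0.5,0,0,-0.3,0,0,0,0.5,0,0,-0.4,0,0,0,0.5,0,0,-0.5,0,0,0,0.5,0,0,-0.6,0,0,0,0.5,0,0,-0.7,0,0,0,0.5,0,0,-0.8,0,0,0,0.5,0,0,-0.9,0,0,0,0.5,0,0,-1.0,0,0,0,0.5,0,0,-1.1,0,0,0,0.5,0,0,-1.2,0,0,0,0.5,0,0,-1.3,0,0,0,0.5,0,0,-1.4,0,0,0,0.5,0,0,-1.48,0,0,0,0.5,0,0,-1.52,0,0,0,0.5,0,0,-1.52,0,0,0,0.5,0,0,-1.52,0,0,0,0.5])

```text
time_s: 7.45
tcp_pos: [0.5375, -0.0819, 0.1631]
orientation: [3.141, 0.002, -0.357]
force: [-0.3, 0.2, -2.2]
gripper_width: 0.156
finger_force: 39.8
```

```bash
python3 - <<'E'
from h import *
s=read_state(); I=camera("wrist"); cv2.imwrite("pics/w3.png",I); np.save("w3.npy",np.r_[s["tcp_pos"],s["orientation"]])
print(s["tcp_pos"],s["orientation"],s["joint_pos"].round(2))
cv2.imwrite("pics/w3b.png",cv2.resize(I,None,fx=1.5,fy=1.5,interpolation=cv2.INTER_CUBIC))
C=cam("wrist",s)
a,b=.0945,.0605;p=(.5393,-.0828,-.354)
W=lambda P:[(p[0]+np.cos(p[2])*x-np.sin(p[2])*y,p[1]+np.sin(p[2])*x+np.cos(p[2])*y,z) for x,y,z in P]
print("pred rim (1.5x)",(proj(C,W([(a,b,.066),(a,-b,.066),(-a,b,.066),(-a,-b,.066)]))*1.5).round(1).tolist())
delta(.5393,-.0828,.1645,-.354)
E
```

```text
[ 0.53754574 -0.08186315  0.16309967] [ 3.14145470e+00  2.11072962e-03 -3.56964393e-01] [-0.29  0.39 -0.24  0.94  0.   -3.07]
pred rim (1.5x) [[238.1, 90.0], [526.4, 89.1], [271.3, 465.7], [494.5, 465.4]]
t 7.5 j6 -3.07 F [-0.7 -0.8 -1.9] rot [ 0.     0.002 -0.003] cm [ 0.18  0.03 -0.12]
```

View pics/w3b.png

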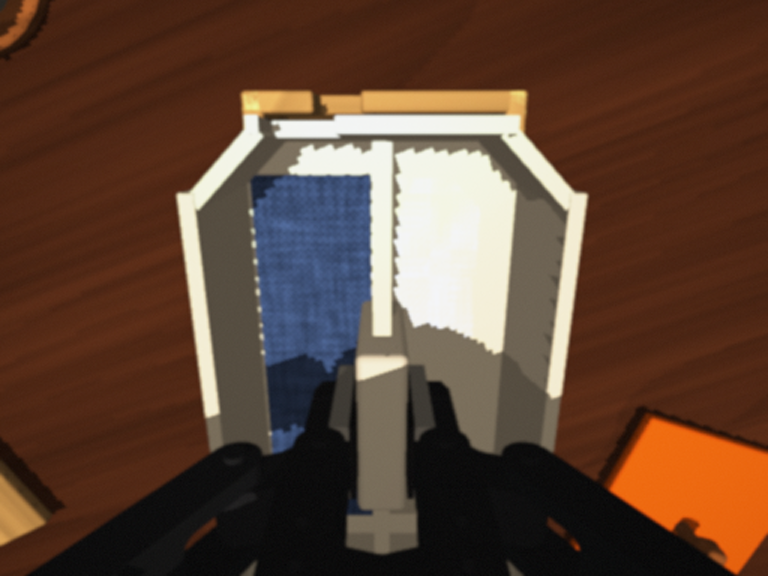

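The box's far rim corners are at (243,92) and (526,91), with its notch at x 313–362. The insert is in the fingers: its far edge is at y=115, its sides are at x=178 and 587 (y=194), and its notch is on the left, under the box notch. The rotation sense is right.

```bash
python3 - <<'E'
from h import *
v=np.load("w3.npy"); s={"tcp_pos":v[:3],"orientation":v[3:]}; C=cam("wrist",s)
q=lambda l:(np.array(l)+.5)/1.5-.5
a,b=.0945,.0605
p,r=fit(C,[(a,b,.066),(a,-b,.066)],q([(243,92),(526,91)]),[.54,-.08,-.35]); print("box",p.round(4),r.round(1).tolist())
K,R,t=C;o=-R.T@t
def pl(uv,z):
    d=R.T@np.linalg.solve(K,[*q(uv),1]); return o+d*(z-o[2])/d[2]
Rt=Ro.from_euler("xyz",v[3:]); zt=v[2]-.0398+.044
print("box in tool",(1e3*Rt.inv().apply(np.r_[p[:2],.066]-v[:3])).round(1))
for uv in((178,194),(587,194),(248,115),(520,115),(384,115)):
    print(uv,(1e3*Rt.inv().apply(pl(uv,zt)-v[:3])).round(1))
for uv in((357,355),(407,355),(382,510)):
    print("bar",uv,(1e3*Rt.inv().apply(pl(uv,zt+.006)-v[:3])).round(1))
E
```

```text
box [ 0.5383 -0.0834 -0.3535] [[-1.7, 0.1], [1.7, 0.1]]
box in tool [ 1.4  1.1 97.1]
(178, 194) [ 66.3 -50.1  -4.3]
(587, 194) [66.3 49.9 -4.3]
(248, 115) [ 84.5 -31.4  -4.4]
(520, 115) [84.5 31.9 -4.4]
(384, 115) [84.5  0.3 -4.4]
bar (357, 355) [ 25.8  -6.7 -10.3]
bar (407, 355) [ 25.9   6.3 -10.3]
bar (382, 510) [-23.9  -0.1 -10.1]
```

Emit:
move_arm(deltas=[0,0,-0.003,0.05,0.04,0.8,0.5,0,0,-0.003,0.1,0.07,2,0.5,0,0,-0.003,0.1,0.07,3.3,0.5,0,0,-0.003,0.1,0.07,4.5,0.5,0,0,-0.003,0.1,0.07,5.3,0.5,0,0,-0.003,0.1,0.07,6,0.5,0,0,-0.003,0.1,0.07,6.7,0.5,0,0,-0.003,0.1,0.07,7.4,0.5,0,0,-0.003,0.1,0.07,8,0.5,0,0,-0.003,0.1,0.07,8.5,0.5,0,0,-0.003,0.1,0.07,8.5,0.5,0,0,-0.003,0.1,0.07,8.5,0.5])

```text
time_s: 8.5
tcp_pos: [0.5389, -0.083, 0.0792]
orientation: [3.142, 0.0, -0.352]
force: [-0.5, 0.1, -3.3]
gripper_width: 0.159
finger_force: 39.8
```

```bash
python3 -c "
from h import *
s=read_state();print(s['wrist_torque'])
delta(.5382,-.0829,.0458,-.354)"
```

```text
[0.03099158 0.03279317 0.0276953 ]
t 8.5 j6 -3.08 F [-0.5  0.1 -3.3] rot [0.    0.    0.002] cm [-0.07  0.01  3.34]
```

Emit:
move_arm(deltas=[0,0,0.002,-0.03,0,0.5,0.5,0,0,0.002,-0.05,0,1,0.5,0,0,0.002,-0.05,0,1.5,0.5,0,0,0.002,-0.05,0,2,0.5,0,0,0.002,-0.05,0,2.4,0.5,0,0,0.002,-0.05,0,2.8,0.5,0,0,0.002,-0.05,0,3.1,0.5,0,0,0.002,-0.05,0,3.3,0.5,0,0,0.002,-0.05,0,3.4,0.5,0,0,0.002,-0.05,0,3.4,0.5])

```text
time_s: 9.33
tcp_pos: [0.5383, -0.0829, 0.0458]
orientation: [3.142, 0.0, -0.354]
force: [-3.0, 0.9, 4.4]
gripper_width: 0.154
finger_force: 40.8
```

```bash
python3 -c "
from h import *
s=read_state();print(s['wrist_torque'])
delta(.5382,-.0829,.0458,-.354)"
```

```text
[ 0.12857457  0.5873518  -0.01472078]
t 9.33 j6 -3.07 F [-3.   0.9  4.4] rot [ 0.  0. -0.] cm [-0.01  0.01 -0.  ]
```

Emit:
move_arm(deltas=[0,0,0,0,0,0.1,0.5,0,0,0,0,0,0.15,0.5,0,0,0,0,0,0.15,0.5])

```text
time_s: 9.58
tcp_pos: [0.5384, -0.0829, 0.0457]
orientation: [3.141, -0.001, -0.354]
force: [-9.3, 2.6, 24.7]
gripper_width: 0.156
finger_force: 43.8
```

Emit:
move_arm(deltas=[0,0,0,0,0,-0.1,1.5,0,0,0,0,0,-0.1,3,0,0,0,0,0,-0.1,3,0,0,0,0,0,-0.5,3,0,0,0,0,0,-2,3,0,0,0,0,0,-4,3,0,0,0,0,0,-6.5,3,0,0,0,0,0,-9.5,3,0,0,0,0,0,-12.5,3,0,0,0,0,0,-15.5,3,0,0,0,0,0,-18.5,3,0,0,0,0,0,-20.5,3,0,0,0,0,0,-20.5,3,0,0,0,0,0,-20.5,3])

```text
time_s: 10.75
tcp_pos: [0.5392, -0.0831, 0.2499]
orientation: [-3.141, -0.002, -0.354]
force: [-1.0, -0.4, -0.2]
gripper_width: 0.352
finger_force: 0.0
```

```bash
python3 - <<'E'
from h import *
s=read_state(); I=camera("wrist"); cv2.imwrite("pics/w4.png",I); np.save("w4.npy",np.r_[s["tcp_pos"],s["orientation"]])
print(s["tcp_pos"],s["orientation"])
cv2.imwrite("pics/w4b.png",cv2.resize(I[40:300,110:400],None,fx=2.2,fy=2.2,interpolation=cv2.INTER_CUBIC))
delta(.536,.270,.20,.13)
E
```

```text
[ 0.53917833 -0.08311265  0.24993151] [-3.14143195e+00 -2.44810676e-03 -3.54377932e-01]
t 10.8 j6 -3.07 F [-0.5  0.2 -0.1] rot [ 0.    -0.    -0.484] cm [-12.48 -33.01   4.87]
```

View pics/w4b.png

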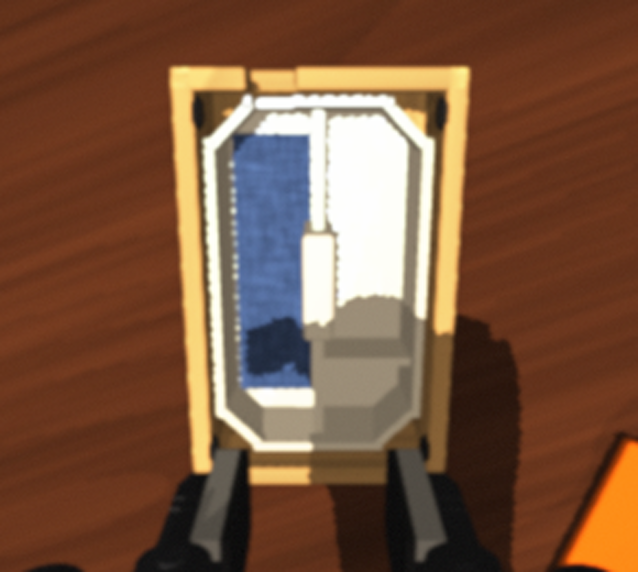

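The insert is home: box notch (250–297, 78) and insert notch line up on the left, blue side. Next, the lid.

Emit:
move_arm(deltas=[0,0,-0.02,-0.5,-1.2,0.1,3,0,0,-0.06,-1.5,-4,0.4,3,0,0,-0.1,-2.6,-7,0.8,3,0,0,-0.15,-3.8,-10,1.1,3,0,0,-0.19,-4.9,-13,1.4,3,0,0,-0.23,-6.1,-16,1.7,3,0,0,-0.28,-7.2,-19,2,3,0,0,-0.32,-8.3,-22,2.2,3,0,0,-0.37,-9.5,-25,2.5,3,0,0,-0.41,-10.6,-28,2.8,3,0,0,-0.45,-11.6,-30.6,3,3,0,0,-0.48,-12.3,-32.4,3,3,0,0,-0.484,-12.5,-33,3,3,0,0,-0.484,-12.5,-33,3,3,0,0,-0.484,-12.5,-33,3,3,0,0,-0.484,-12.5,-33,3,3])

```text
time_s: 12.13
tcp_pos: [0.5355, 0.269, 0.2184]
orientation: [3.141, 0.001, 0.128]
force: [-0.3, 0.2, 0.1]
gripper_width: 0.352
finger_force: 0.0
```

```bash
python3 - <<'E'
from h import *
s=read_state(); I=camera("wrist"); cv2.imwrite("pics/w5.png",I); np.save("w5.npy",np.r_[s["tcp_pos"],s["orientation"]])
print(s["tcp_pos"],s["orientation"],s["joint_pos"].round(2))
cv2.imwrite("pics/w5b.png",cv2.resize(I,None,fx=1.5,fy=1.5,interpolation=cv2.INTER_CUBIC))
v=np.load("w4.npy"); C=cam("wrist",{"tcp_pos":v[:3],"orientation":v[3:]})
a,b,z=.0945,.0605,.066; q=lambda l:(np.array(l)+.5)/2.2-.5+[110,40]
print(fit(C,[(a,b,z),(a,-b,z),(-a,b,z),(-a,-b,z)],q([(170,67),(470,67),(192,484),(447,484)]),[.54,-.08,-.35]))
E
```

```text
[0.53554682 0.26896394 0.21838882] [3.14108008e+00 9.39733872e-04 1.28373194e-01] [ 0.34  0.45  0.    1.13 -0.   -2.93]
(array([ 0.53901582, -0.08368074, -0.35429274]), array([[-0.2428904 , -0.0175902 ],
       [ 0.22249502, -0.00233845],
       [ 1.1703764 , -0.06672059],
       [-1.14534232, -0.00494155]]))
```

View pics/w5b.png

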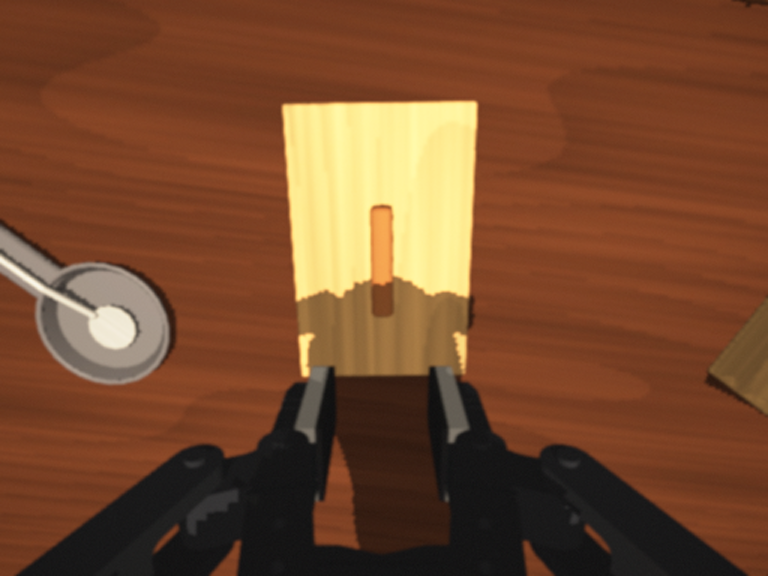

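The lid's board corners are at (283,104), (477,101), (465,375) and (300,376). The handle's top runs from (382,208) to (382,316), x 371–393.

```bash
python3 - <<'E'
from h import *
v=np.load("w5.npy"); C=cam("wrist",{"tcp_pos":v[:3],"orientation":v[3:]})
a,b,z=.0945,.0605,.019; q=lambda l:(np.array(l)+.5)/1.5-.5
p,r=fit(C,[(a,b,z),(a,-b,z),(-a,-b,z),(-a,b,z)],q([(283,104),(477,101),(465,375),(300,376)]),[.54,.27,.13]); print(p.round(4),r.round(1).tolist())
a,b,z=.035,.007,.053
p2,r=fit(C,[(a,b,z),(a,-b,z),(-a,-b,z),(-a,b,z)],q([(371,208),(392,208),(393,316),(372,316)]),[.54,.27,.13]); print(p2.round(4),r.round(1).tolist())
delta((p[0]+p2[0])/2,(p[1]+p2[1])/2,.044,p[2])
E
```

```text
[0.5374 0.2695 0.1384] [[-0.8, -0.5], [0.6, 0.1], [-0.3, 0.2], [0.5, 0.5]]
[0.5378 0.2691 0.1376] [[-0.9, -0.7], [0.9, -0.9], [0.3, 0.9], [-0.4, 1.0]]
t 12.18 j6 -2.93 F [-0.1  0.5  0.4] rot [ 0.     0.001 -0.01 ] cm [ 0.2  -0.03 17.46]
```

Emit:
move_arm(deltas=[0,0,-0.01,0.1,0,1.5,3,0,0,-0.01,0.2,0,4,3,0,0,-0.01,0.2,0,6.5,3,0,0,-0.01,0.2,0,9,3,0,0,-0.01,0.2,0,11.5,3,0,0,-0.01,0.2,0,13.5,3,0,0,-0.01,0.2,0,15.5,3,0,0,-0.01,0.2,0,16.8,3,0,0,-0.01,0.2,0,17.4,3,0,0,-0.01,0.2,0,17.4,3,0,0,-0.01,0.2,0,17.4,2,0,0,-0.01,0.2,0,17.4,0.8,0,0,-0.01,0.2,0,17.4,0.5,0,0,-0.01,0.2,0,17.4,0.5,0,0,-0.01,0.2,0,17.4,0.5,0,0,-0.01,0.2,0,17.4,0.5], newtons=50)

```text
time_s: 13.52
tcp_pos: [0.5385, 0.2703, 0.0459]
orientation: [3.141, -0.002, 0.14]
force: [-0.2, -2.6, 6.7]
gripper_width: 0.156
finger_force: 50.5
```

Emit:
move_arm(deltas=[0,0,0,0,0,-0.5,0.5,0,0,0,0,0,-1.5,0.5,0,0,0,0,0,-3.5,0.5,0,0,0,0,0,-6,0.5,0,0,0,0,0,-8.5,0.5,0,0,0,0,0,-11,0.5,0,0,0,0,0,-13.5,0.5,0,0,0,0,0,-15.5,0.5,0,0,0,0,0,-16,0.5,0,0,0,0,0,-16,0.5])

```text
time_s: 14.35
tcp_pos: [0.5385, 0.2706, 0.2066]
orientation: [-3.141, -0.003, 0.14]
force: [-0.8, -0.4, -2.6]
gripper_width: 0.152
finger_force: 49.3
```

```bash
python3 -c "
from h import *
s=read_state();print(s['tcp_pos'],s['orientation'])
delta(.5389,-.0833,.20,-.354)"
```

```text
[0.53853606 0.27063618 0.20661503] [-3.14084312e+00 -3.05194427e-03  1.39782543e-01]
t 14.35 j6 -2.94 F [-0.8 -0.4 -2.6] rot [-0.001 -0.003  0.494] cm [-4.9  35.05  0.62]
```

Emit:
move_arm(deltas=[0,0,0.02,-0.2,1.2,0,0.5,0,0,0.05,-0.5,3.5,0,0.5,0,0,0.09,-0.9,6.3,0,0.5,0,0,0.13,-1.3,9.3,0.1,0.5,0,0,0.17,-1.7,12.3,0.2,0.5,0,0,0.215,-2.1,15.3,0.3,0.5,0,0,0.26,-2.6,18.3,0.3,0.5,0,0,0.3,-3,21.3,0.4,0.5,0,0,0.34,-3.4,24.3,0.4,0.5,0,0,0.385,-3.8,27.3,0.5,0.5,0,0,0.425,-4.2,30.1,0.5,0.5,0,0,0.455,-4.5,32.4,0.6,0.5,0,0,0.48,-4.75,34,0.6,0.5,0,0,0.494,-4.9,34.8,0.6,0.5,0,0,0.494,-4.9,35.05,0.6,0.5,0,0,0.494,-4.9,35.05,0.6,0.5,0,0,0.494,-4.9,35.05,0.6,0.5])

```text
time_s: 15.77
tcp_pos: [0.5377, -0.0829, 0.1983]
orientation: [-3.141, 0.001, -0.353]
force: [-0.5, 0.3, -1.9]
gripper_width: 0.153
finger_force: 49.2
```

```bash
python3 - <<'E'
from h import *
s=read_state(); I=camera("wrist"); np.save("w6.npy",np.r_[s["tcp_pos"],s["orientation"]])
print(s["tcp_pos"],s["orientation"],s["joint_pos"].round(2))
cv2.imwrite("pics/w6b.png",cv2.resize(I,None,fx=1.5,fy=1.5,interpolation=cv2.INTER_CUBIC))
delta(.5389,-.0833,.102,-.354)
E
```

```text
[ 0.5376778  -0.08291256  0.19833163] [-3.14130865e+00  9.95913573e-04 -3.53484845e-01] [-0.29  0.36 -0.19  1.02  0.   -3.08]
t 15.82 j6 -3.08 F [-0.7  0.6 -2. ] rot [-0.     0.001  0.001] cm [0.14 0.02 9.65]
```

View pics/w6b.png

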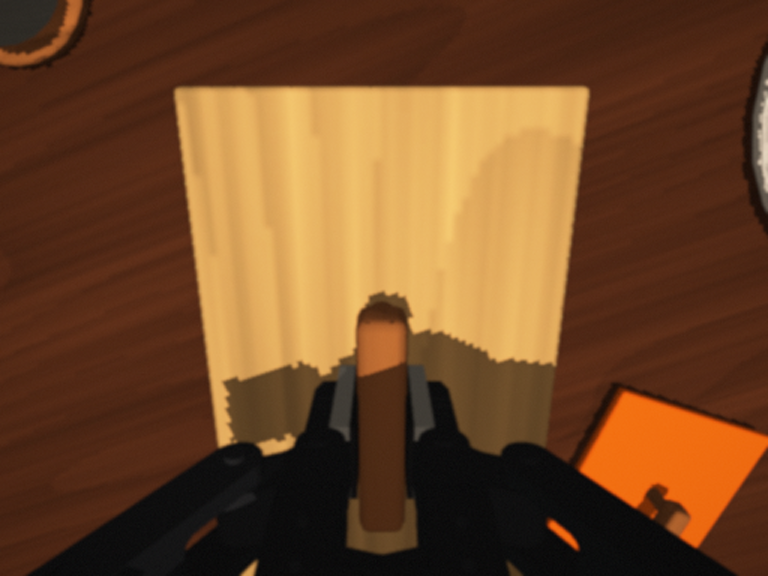

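The lid hides the box. Its far corners are at (175,89) and (589,89), square to the gripper. I'll compute its offset in the tool.

```bash
python3 - <<'E'
from h import *
v=np.load("w6.npy"); C=cam("wrist",{"tcp_pos":v[:3],"orientation":v[3:]})
a,b,z=.0945,.0605,v[2]-.0269; q=lambda l:(np.array(l)+.5)/1.5-.5
p,r=fit(C,[(a,b,z),(a,-b,z)],q([(175,89),(589,89)]),[.54,-.08,-.35]); R=Ro.from_euler("xyz",v[3:])
print(p.round(4),r.round(1).tolist(),(1e3*R.inv().apply(np.r_[p[:2],v[2]]-v[:3])).round(1))
E
```

```text
[ 0.5355 -0.0819 -0.3533] [[-2.2, 0.3], [2.2, 0.3]] [-2.4 -0.2  0. ]
```

Emit:
move_arm(deltas=[0,0,0,0.15,0.02,1,0.5,0,0,0,0.29,0.02,2.5,0.5,0,0,0,0.29,0.02,4,0.5,0,0,0,0.29,0.02,5.3,0.5,0,0,0,0.29,0.02,6.4,0.5,0,0,0,0.29,0.02,7.3,0.5,0,0,0,0.29,0.02,7.9,0.5,0,0,0,0.29,0.02,8.2,0.5,0,0,0,0.29,0.02,8.2,0.5,0,0,0,0.29,0.02,8.2,0.5])

```text
time_s: 16.65
tcp_pos: [0.5409, -0.0848, 0.117]
orientation: [-3.142, -0.0, -0.354]
force: [-0.3, 0.1, -1.8]
gripper_width: 0.156
finger_force: 49.2
```

```bash
python3 - <<'E'
from h import *
s=read_state(); I=camera("side"); J=camera("scene")
print(s["tcp_pos"],s["orientation"])
A=cv2.resize(I[140:220,220:310],None,fx=6,fy=6,interpolation=cv2.INTER_CUBIC)
cv2.imwrite("pics/s7.png",A); cv2.imwrite("pics/s7b.png",J)
delta(.5403,-.0838,.102,-.354)
E
```

```text
[ 0.54090791 -0.08484182  0.11704162] [-3.14158070e+00 -4.14667729e-04 -3.54228446e-01]
t 16.75 j6 -3.08 F [-0.3 -0.4 -2. ] rot [-0.    -0.001 -0.   ] cm [-0.12 -0.08  1.54]
```

Emit:
move_arm(deltas=[0,0,0,-0.1,-0.08,0.2,0.5,0,0,0,-0.1,-0.08,0.4,0.5,0,0,0,-0.1,-0.08,0.6,0.5,0,0,0,-0.1,-0.08,0.8,0.5,0,0,0,-0.1,-0.08,0.95,0.5,0,0,0,-0.1,-0.08,0.95,0.5])

```text
time_s: 17.25
tcp_pos: [0.5401, -0.0839, 0.1072]
orientation: [3.141, -0.0, -0.354]
force: [0.5, -1.4, -1.0]
gripper_width: 0.154
finger_force: 49.4
```

```bash
python3 -c "
from h import *
s=read_state();print(s['wrist_torque'])
delta(.5403,-.0838,.102,-.354)"
```

```text
[-0.09808584  0.04520803 -0.03257443]
t 17.25 j6 -3.07 F [ 0.5 -1.4 -1. ] rot [ 0. -0. -0.] cm [ 0.01 -0.02  0.52]
```

Emit:
move_arm(deltas=[0,0,0,0,0,0.15,0.5,0,0,0,0,0,0.3,0.5,0,0,0,0,0,0.42,0.5,0,0,0,0,0,0.52,0.5,0,0,0,0,0,0.55,0.5,0,0,0,0,0,0.55,0.5])

```text
time_s: 17.75
tcp_pos: [0.5405, -0.084, 0.1022]
orientation: [3.142, -0.001, -0.354]
force: [0.2, -1.8, 4.6]
gripper_width: 0.154
finger_force: 50.1
```

```bash
python3 -c "
from h import *
s=read_state();print(s['wrist_torque'])
delta(.5403,-.0838,.102,-.354)"
```

```text
[-0.1888268  -0.00832265 -0.01960684]
t 17.75 j6 -3.07 F [ 0.2 -1.8  4.6] rot [ 0.    -0.001 -0.   ] cm [-0.03 -0.01  0.02]
```

Nearly seated. Push a little more until the rim carries it.

Emit:
move_arm(deltas=[0,0,0,0,0,0.1,0.5,0,0,0,0,0,0.15,0.5,0,0,0,0,0,0.15,0.5])

```text
time_s: 18.0
tcp_pos: [0.5405, -0.084, 0.1019]
orientation: [3.141, -0.002, -0.354]
force: [-4.1, 0.2, 19.8]
gripper_width: 0.16
finger_force: 52.3
```

Emit:
move_arm(deltas=[0,0,0,0,0,-0.1,0.5,0,0,0,0,0,-0.1,1.5,0,0,0,0,0,-0.1,3,0,0,0,0,0,-0.1,3,0,0,0,0,0,-0.1,3,0,0,0,0,0,-1,3,0,0,0,0,0,-3,3,0,0,0,0,0,-6,3,0,0,0,0,0,-9,3,0,0,0,0,0,-12,3,0,0,0,0,0,-14,3,0,0,0,0,0,-15,3,0,0,0,0,0,-15,3,0,0,0,0,0,-15,3])

```text
time_s: 19.17
tcp_pos: [0.5399, -0.0838, 0.2499]
orientation: [3.142, 0.0, -0.354]
force: [-0.6, 0.8, 0.6]
gripper_width: 0.35
finger_force: 0.0
```

```bash
python3 - <<'E'
from h import *
s=read_state(); print(s["time_s"],s["tcp_pos"],s["force"])
A=camera("side")[150:220,215:305]; B=camera("wrist")[40:330,110:400]
A=cv2.resize(A,(450,350),interpolation=cv2.INTER_CUBIC); B=cv2.resize(B,(350,350),interpolation=cv2.INTER_CUBIC)
cv2.imwrite("pics/f8.png",np.hstack([A,B])); np.save("w8.npy",np.r_[s["tcp_pos"],s["orientation"]])
E
```

```text
19.1667 [ 0.53992261 -0.08375459  0.24992475] [-0.55248522  0.82181213  0.63663609]
```

View pics/f8.png

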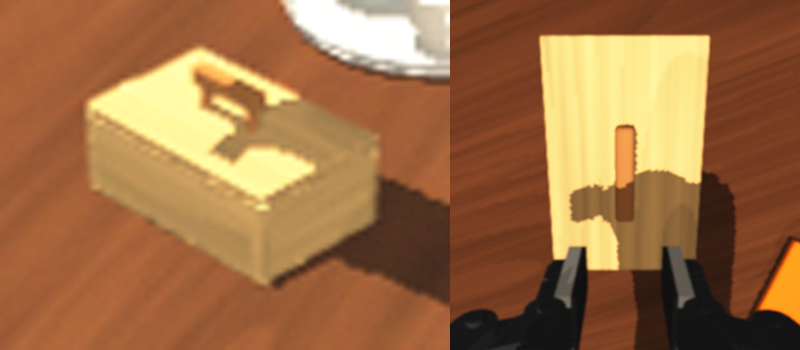

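The lid is flush on the box all round, its edges coincide with the walls, and the gripper is clear. Handing in.

```bash
python3 -c "
from station import *
print(finish_job())"
```

```text
the job is handed in; nothing more can be done
None
```

I turned the insert half a turn and set it home with its spoon notch at the box's notch. The lid is pressed down flush on the rim, the coffee things were not touched, and I handed the job in at about 19 s; no verdict came back.

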